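# Push a used sauce tub through the scrap station's push flap

### The arm

A 6-joint arm with a two-finger parallel gripper is mounted at the origin on the work surface. World frame = base frame: x ahead of the robot, y to its left, z up, the work surface at z = 0. Lengths are in m, angles in rad, forces in N, time in s.
With the tool pointing down it reaches from about 0.3 to 0.775 m from the base axis. Payload 14.6 kg.
Tool frame: the origin (TCP) lies between the finger pads; the fingertips stand r.tip_reach ahead of it and the grasp point (between the pads) lies 6 mm ahead of it (r.tip_reach is the distance from the TCP to the fingertips, in m); x points along the fingers, z is the direction in which the jaws open and shut, and the axes are right-handed (so a half turn about x gives the same grasp; the last joint's range is limited). The gripper opens to 94 mm and grips with 3 to 60 N. Pads are 16 mm wide; open, the fingers measure 119 mm over their backs; the gripper's body (75 mm by 177 mm) begins 78 mm behind the grasp point.
Start: joints at [-1.183, 0.3, 1.521, -0, 1.321, -0.067], TCP at [0.242, -0.494, 0.23] pointing down, gripper open.
Joint ranges: [-3.03, 3.03], [-0.79, 2.21], [0.23, 2.52], [-1.04, 4.18], [0, 3.07], [-2.55, 2.55]. Speed limits (rad/s): [2.22, 2.22, 2.57, 3.14, 3.14, 3.14].

### API

Orientations are given as a unit quaternion [w, x, y, z].
In Python, from station import r, imaging, workorder gives the robot as it stands.
- The arm moves only by the shell command python3 -m crank 'ROWS' [OPENING] [FORCE]. ROWS is JSON, a list of rows, each a list of 4 numbers: the shift along the world's x, y, z in cm, then the turn about the world's z in rad. A call has 1 to 8 rows; each row is the pose to reach, as a shift and turn from the pose commanded when the call began; what a row does not reach only later rows make up. A row lasts 1/12 s, in which the tool goes at most 41.7 mm and 7.16 degrees, less where a joint would pass 70% of its speed; a pose out of reach is approached as far as the arm can. A call with a gripper value outside its range is refused whole. OPENING is the opening, from 0 (shut) to 1 (fully open), set as the call begins (- or left out, the last holds). The fingers move at their own pace and stop on an object; FORCE is the grip in N (left out, the last holds). Time passes only in rows, so rows that repeat a pose let the fingers close. It gives the time, the measured TCP pose, the force and the opening at its end, in the units of the state.
- r.sense(): the state, without advancing time (a new reading comes with each control period).
- imaging.read_camera(name): name is "scene" or "side" or "wrist"; returns the picture (420x560x3 uint8, blue, green, red); there is no depth.
- imaging.camera_model(name): a dict with "intrinsics" (3x3 intrinsics, pixels), "T" (4x4, takes a point from camera to world coordinates). Camera axes: x right, y up, looking along -z (the intrinsics and any distortion apply to the point x, -y, -z); pixel columns grow to the right and rows downward; lengths in m; the calibration is good to about 2 mm. A picture is of the moment at which its call begins: read the wrist's pose just before it. camera_model takes no time and is no camera call; for the wrist camera it gives the pose at the moment of the call.
- workorder.sign_off(): hands the job in, once; it reports no verdict.
The state is a dict: "clock": time; "joints": joint angles; "dq": joint speeds; "effort": joint torques, N m; "tool_pos": TCP position; "eef_rot": TCP orientation; "ft_force": force on the tool from outside, world axes, zero at the start; "moment": the same for the moment, N m; "grip_width": opening from 0.0 (shut) to 1.0 (fully open).
Only numpy, scipy, OpenCV 4.12 (cv2) and the standard library are available. Lean on these libraries where they do the work, as an engineer would, in place of code of your own. Each camera call takes 0.05 s, during which the arm holds its last target. There are 200 camera calls.

### The job

Clear the empty yellow sauce tub (the one without a lid) off the scrap station's deck: push the black self-closing flap open with one finger and, while that finger holds it open, push the tub over the sill with the other finger so that it drops into the scrap drawer below, without shoving the greasy tub against the flap. Only push the tub along the deck, do not pick it up; then draw the fingers back so that the flap closes by itself, and leave the full tub, the chilli jar and everything else where they stand.

Things in the scene. Friction and masses are not known exactly. Their poses are not given: they have to be found in the camera images.
- station: fixed stainless scrap station on the counter, a box 340 wide, 120 high; origin on the counter under the middle of the sill. x: level, from its front in through the flap (the pushing direction), y: to the left along the sill, z up. Its flat top is the deck: clear from x = -165 (front) to the sill at x = 0, y = -170 to 170. The box ends at x = 130
- sill (a point): middle of the sill (the deck's edge before the flap) on the deck's surface, 120 above the counter; axes as the station's. The shut flap's free edge lies 8 beyond it at deck height. Beyond the sill the deck is open: a mouth from x = 0 to 120, y = -100 to 100. A steel cheek stands along each end of the flap (y = 102 to 108 either side), rising from the deck at the sill to 56 above it at x = 80
- hinge (a point): middle of the flap's hinge pin (8 diameter, along y), 80 beyond the sill and 52 above the deck. Behind it a low steel hood, its flat top 56 above the deck, covers the mouth from x = 80 to 125. In front of the pin nothing but the flap covers the mouth, so a finger pointing down can come in from above or from the deck, short of the pin
- flap (a joint): opening angle of the black push flap, rad: 0 shut (slopes up at 36 degrees from the sill to the hinge), 0.95 hanging straight down, 1.3 stop. A plate 194 wide, 89 from hinge to free edge, 3 thick, shut by a spring: about 0.7 N at the free edge starts it, about 4 N near deck height holds it at 0.7. Pushed towards +x or down, its free edge swings down and away from the sill
- flap_edge (a point): middle of the flap's free lower edge (yellow strip), moving with it. A fingertip moved level towards +x, 8 above the deck, meets the shut flap 19 beyond the sill; with the contact 34 beyond the sill the flap is open about 0.14 rad, at 52 about 0.4 (edge 32 beyond and 23 below the sill), at 68 about 0.7 (edge 57 beyond, 34 below)
- drawer_floor (a point): point on the floor of the scrap drawer straight under the sill, 115 below the deck; the hollow drawer reaches under the whole station
- tub_mid (a point): centre (16 above its underside) of the used tub: open, yellow, no lid, dark red dregs inside, 38 (its x) x 48 (its y) x 32 high, walls 2.5, 28 to 56 g. Stands loose on the deck 50 to 74 before the sill, up to 45 off its middle, its x within 9 degrees of the sill's x. Slides at under 0.5 N and tips down into the mouth when over half of it has passed the sill and the flap is well open
- full_tub: the full sauce tub to be kept: same yellow tub, 38 x 48 x 32 high over its white lid (lid 42 x 52), stands on the station's deck near one side edge; origin: centre of its underside
- chilli_jar: small dark red chilli jar with a brass cap, 44 diameter, 42 high, on the deck near the other side edge; origin: centre of its underside
- bowl_stack: stack of five orange and red bowls on the counter left of the station, 150 diameter, 114 high; origin: centre of its underside
- chopstick_cup: steel cup of chopsticks on the counter, 72 diameter, cup 110 high, sticks up to about 190; origin: centre of its underside
- soy_bottle: amber bottle with red cap on the counter, 62 diameter, 190 high; origin: centre of its underside
- pepper_shaker: small aluminium shaker on the counter, 42 diameter, 78 high; origin: centre of its underside
- black_lid: flat black lid on the counter, 90 diameter, 22 high; origin: centre of its underside

How it is judged:
By the outcome, as a careful person would: the job done as asked, in the order asked, and still so for the second after the job is handed in, with the robot touching nothing.
It also fails if it takes over 35 s, if anything falls off the work surface, if the arm or the gripper's body presses on something with over 40 N, if the wrist force passes 120 N, or if a joint passes its speed limit or range.

## Working session

There is one attempt and no reset: what is moved stays moved. The work goes in short steps, Python scripts to look and compute and a shell command to move; the robot and the scene stay as the last step left them, time stands still between calls to the robot, and variables do not carry over. Pictures are saved under pics/ and viewed, about 8 in all and at most 12, crops included, and the job is handed in when it is done.

```bash
mkdir -p pics; ls
python3 - <<'E'
from station import r, imaging
import cv2
s=r.sense();print(s['clock'],s['tool_pos'],s['eef_rot'],s['grip_width'],r.tip_reach)
for n in("scene","side"):
    cv2.imwrite(f"pics/{n}0.png",imaging.read_camera(n)); m=imaging.camera_model(n);print(n,m)
E
```

```text
pics
0.0 [ 0.24151427 -0.49388596  0.22991495] [ 0.59952645  0.37463307  0.60016728 -0.37418892] 0.9988783876645411 0.025
scene {'intrinsics': array([[459.9648949 ,   0.        , 273.40114459],
       [  0.        , 459.9648949 , 208.42641156],
       [  0.        ,   0.        ,   1.        ]]), 'T': array([[-0.28237808, -0.77755058,  0.56185203,  1.17593609],
       [ 0.95930157, -0.22995457,  0.16389445,  0.17039476],
       [ 0.00176421,  0.58526574,  0.81083963,  1.05846259],
       [ 0.        ,  0.        ,  0.        ,  1.        ]])}
side {'intrinsics': array([[393.95878336,   0.        , 275.47173357],
       [  0.        , 393.95878336, 206.20943142],
       [  0.        ,   0.        ,   1.        ]]), 'T': array([[ 0.99967817,  0.00595923, -0.0246584 ,  0.50416544],
       [-0.02170965,  0.70382936, -0.71003727, -0.89766195],
       [ 0.01312403,  0.71034409,  0.70373222,  1.00109512],
       [ 0.        ,  0.        ,  0.        ,  1.        ]])}
```

View pics/scene0.png

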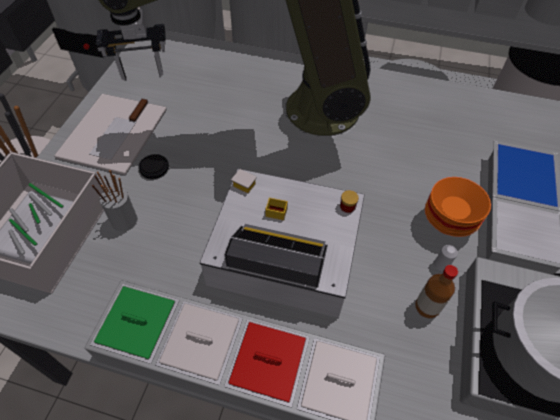

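View pics/side0.png

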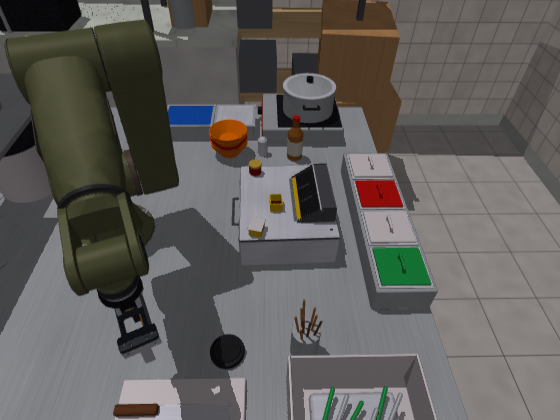

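The station faces away from the robot: the open tub is at scene (276,208), the full tub at (243,181), the jar at (349,201) and the flap's yellow edge runs (245,229) to (325,243). I'll enlarge both views.

Run:
```python
import cv2,numpy as np
a=cv2.imread("pics/scene0.png")[160:315,195:375]; b=cv2.imread("pics/side0.png")[150:270,225:350]
a=cv2.resize(a,None,fx=4,fy=4,interpolation=2)[:600]; b=cv2.resize(b,None,fx=5,fy=5,interpolation=2)
cv2.imwrite("pics/sc.png",a);cv2.imwrite("pics/si.png",b)
```

```text
(no output)
```

View pics/sc.png

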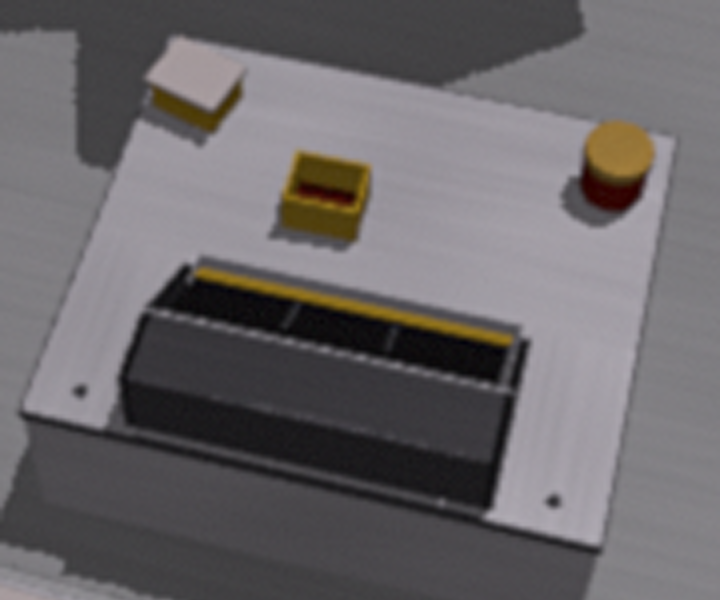

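View pics/si.png

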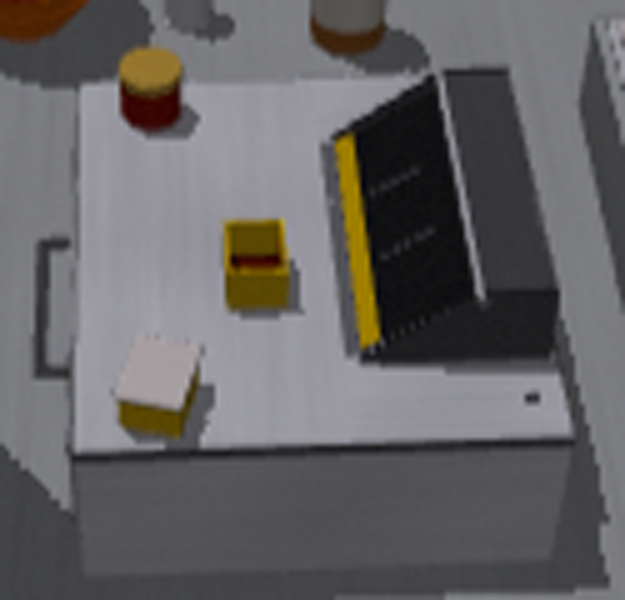

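```bash
cat > h.py <<'E'
import numpy as np, cv2
from station import imaging
def ray(n,px,z,m=None):
    m=m or imaging.camera_model(n);K=m['intrinsics'];T=m['T']
    px=np.atleast_2d(np.array(px,float));d=np.c_[(px[:,0]-K[0,2])/K[0,0],-(px[:,1]-K[1,2])/K[1,1],-np.ones(len(px))]@T[:3,:3].T
    return T[:3,3]+d*((z-T[2,3])/d[:,2])[:,None]
E
python3 - <<'E'
from h import *
S=lambda p:195+(np.array(p)+.5)/4*[1,1]-.5+[0,-35]
D=lambda p:225+(np.array(p)+.5)/5-.5+[0,-75]
mod=np.array([[-165,170],[-165,-170],[130,-170],[130,170]])/1000
def fit(m,w):
    mc=m.mean(0);wc=w.mean(0);H=(m-mc).T@(w-wc);th=np.arctan2(H[0,1]-H[1,0],H[0,0]+H[1,1])
    R=np.array([[np.cos(th),-np.sin(th)],[np.sin(th),np.cos(th)]]);t=wc-R@mc
    print('fit',np.degrees(th),t,'res mm',np.round(1e3*(w-(m@R.T+t)),1).tolist());return R,t
a=ray('scene',S([[676,138],[172,38],[22,413],[602,549]]),.12)[:,:2]
b=ray('side',D([[78,86],[72,450],[572,440]]),.12)[:,:2]
fit(mod,a);fit(mod[:3],b);R,t=fit(np.r_[mod,mod[:3]],np.r_[a,b])
st=lambda w:np.round(1e3*((w[:,:2]-t)@R),1)
for nm,n,p,z in[('tubrim','scene',S([[297,152],[370,165],[358,213],[283,200]]),.152),('tubbase','scene',S([[358,241],[282,229]]),.12),
 ('tubrim','side',D([[225,221],[285,220],[290,268],[226,265]]),.152),('tubbase','side',D([[229,305],[287,310]]),.12),
 ('flapedge','scene',S([[195,272],[512,345]]),.12),('flapedge','side',D([[343,136],[370,348]]),.12),
 ('hoodfront','scene',S([[150,313],[515,390]]),.176),('lid','scene',S([[178,37],[245,72],[211,109],[147,77]]),.154),('jar','scene',S([[619,151]]),.162),('jar','side',D([[151,70]]),.162),('lid','side',D([[147,337],[203,345],[182,410],[117,390]]),.154)]:
    w=ray(n,p,z);print(nm,n,st(w).tolist(),'mean',st(w).mean(0),'world',w[:,:2].mean(0).round(4))
E
```

```text
fit 1.9435013301891648 [0.58735217 0.02692162] res mm [[-0.5, -0.5], [-0.0, 0.6], [0.1, 0.4], [0.5, -0.4]]
fit 1.5192745372355936 [0.58509449 0.02565066] res mm [[-0.8, -1.3], [0.7, 2.3], [0.0, -0.9]]
fit 1.745043656316058 [0.58628684 0.02645211] res mm [[0.0, -0.7], [1.6, 0.5], [1.7, 1.3], [0.9, 0.5], [-1.3, -1.4], [-1.1, 2.1], [-1.8, -2.3]]
tubrim scene [[-68.7, -57.2], [-70.4, -11.2], [-33.4, -9.7], [-31.2, -56.0]] mean [-50.925 -33.525] world [ 0.5364 -0.0086]
tubbase scene [[-35.0, -9.4], [-31.7, -57.2]] mean [-33.35 -33.3 ] world [ 0.554  -0.0079]
tubrim side [[-70.0, -9.4], [-32.1, -9.9], [-31.7, -53.5], [-71.1, -49.3]] mean [-51.225 -30.525] world [ 0.536  -0.0056]
tubbase side [[-69.2, -52.5], [-33.1, -58.3]] mean [-51.15 -55.4 ] world [ 0.5368 -0.0305]
flapedge scene [[12.6, -100.2], [14.5, 97.1]] mean [13.55 -1.55] world [0.5999 0.0253]
flapedge side [[16.2, 107.6], [15.9, -93.1]] mean [16.05  7.25] world [0.6021 0.0342]
hoodfront scene [[80.3, -103.2], [76.9, 105.9]] mean [78.6   1.35] world [0.6648 0.0302]
lid scene [[-137.7, -155.3], [-120.5, -105.4], [-86.2, -117.8], [-100.7, -164.5]] mean [-111.275 -135.75 ] world [ 0.4792 -0.1126]
jar scene [[-112.2, 135.1]] mean [-112.2  135.1] world [0.47  0.158]
jar side [[-114.5, 132.1]] mean [-114.5  132.1] world [0.4679 0.155 ]
lid side [[-120.6, -110.8], [-87.6, -118.7], [-101.4, -169.5], [-138.5, -152.5]] mean [-112.025 -137.875] world [ 0.4785 -0.1148]
```

Station frame: sill at (0.586, 0.0265), yaw about 1.75°. The two views agree to about 2 mm, and the flap edge and hood land where they should. The tub is at station (-51, -33), about 38 x 47 mm.

Plan: with the jaw axis 37° to the station's x, the left finger leads by 85 mm and takes the flap at y≈+30, while the right finger pushes the tub at y≈-33. First I go above that point.

```bash
python3 -m crank '[[29.5,52.1,0,1.79],[29.5,52.1,0,1.79],[29.5,52.1,0,1.79],[29.5,52.1,0,1.79],[29.5,52.1,0,1.79],[29.5,52.1,0,1.79],[29.5,52.1,0,1.79],[29.5,52.1,0,1.79]]' 1; python3 -c "
from station import r;s=r.sense();print(s)"
```

```text
clock: 0.77
tool_pos: [0.4063, -0.202, 0.2304]
eef_rot: [0.706, 0.039, 0.706, -0.039]
ft_force: [1.4, -0.5, 0.2]
grip_width: 0.998
{'clock': 0.7667, 'joints': array([-5.42276933e-01,  8.35875718e-02,  1.77891075e+00,  2.48961338e-05,
        1.27912705e+00, -4.32226457e-01]), 'dq': array([ 1.10395225e+00,  1.98116292e-02, -2.30454972e-02,  1.62936504e-03,
       -4.13850186e-04, -3.92454379e-01]), 'effort': array([ -9.009507  , -41.74872279, -33.11306477,   0.04643462,
         0.20428868,   0.78377355]), 'tool_pos': array([ 0.4062534 , -0.20204233,  0.23041846]), 'eef_rot': array([ 0.70603016,  0.03890448,  0.70604271, -0.03887875]), 'ft_force': array([ 1.41983411, -0.52054005,  0.17568912]), 'moment': array([-0.02985195, -0.02493399, -0.00765575]), 'grip_width': 0.9975844680065974}
```

```bash
python3 -m crank '[[13,23,0,0.79],[13,23,0,0.79],[13,23,0,0.79],[13,23,0,0.79],[13,23,0,0.79],[13,23,0,0.79],[13,23,0,0.79],[13,23,0,0.79]]'
python3 - <<'E'
from h import *
from station import r
s=r.sense();w,x,y,z=s['eef_rot'];print(s['tool_pos'],np.degrees(np.arctan2(2*(y*z-w*x),2*(x*z+w*y))),s['ft_force'])
a=imaging.read_camera('wrist');b=imaging.read_camera('side')[130:270,205:365]
cv2.imwrite('pics/w1.png',np.hstack([cv2.resize(a,(400,300)),cv2.resize(b,(343,300),interpolation=2)]))
E
```

```text
clock: 1.43
tool_pos: [0.5365, 0.0285, 0.2297]
eef_rot: [0.666, -0.235, 0.667, 0.236]
ft_force: [-1.0, 0.1, -0.4]
grip_width: 1.0
[0.5364877  0.02851697 0.22970191] 38.926600368750194 [-1.00195801  0.06865926 -0.35943964]
```

View pics/w1.png

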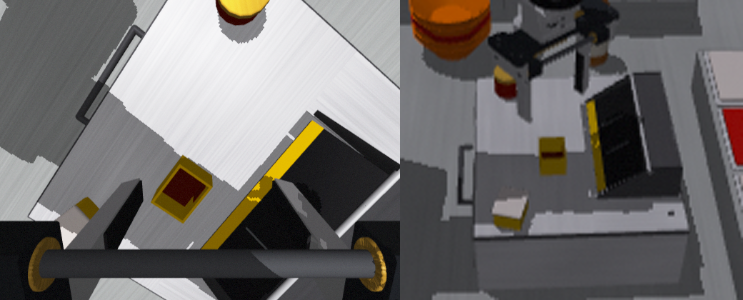

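Wrist view: the trailing finger (left) is behind the tub (rim centre about (182,188)) and the lead finger is at the flap's yellow edge. I'll check the tub and flap edge with the wrist camera.

Run:
```python
from h import *
im=imaging.read_camera('wrist');m=imaging.camera_model('wrist')
hsv=cv2.cvtColor(im,cv2.COLOR_BGR2HSV);k=cv2.inRange(hsv,(18,120,60),(35,255,255))
th=np.radians(1.75);R=np.array([[np.cos(th),-np.sin(th)],[np.sin(th),np.cos(th)]]);t=np.array([.5863,.02645])
st=lambda w:np.round(1e3*((w[:,:2]-t)@R),1).tolist()
for c in cv2.findContours(k,0,1)[0]:
    if cv2.contourArea(c)<300: continue
    q=cv2.boxPoints(cv2.minAreaRect(c));print(q.round().tolist());
    for z in(.12,.152):print(z,st(ray('wrist',q,z,m)))
p=np.array([[186,156],[212,172],[178,222],[152,205]])*1.4
print('eye',st(ray('wrist',p,.152,m)))
```

```text
[[33.0, 404.0], [49.0, 328.0], [86.0, 336.0], [71.0, 412.0]]
0.12 [[-130.4, -262.2], [-153.7, -187.1], [-126.1, -175.3], [-100.7, -250.1]]
0.152 [[-126.5, -222.9], [-147.0, -156.8], [-122.7, -146.4], [-100.4, -212.3]]
[[494.0, 335.0], [531.0, 328.0], [546.0, 405.0], [508.0, 412.0]]
0.12 [[138.4, 22.7], [158.1, 45.4], [223.5, 0.1], [202.9, -24.3]]
0.152 [[109.8, 27.6], [127.1, 47.5], [184.6, 7.7], [166.5, -13.8]]
[[110.0, 285.0], [124.0, 272.0], [142.0, 290.0], [129.0, 304.0]]
0.12 [[-132.9, -124.4], [-130.2, -108.2], [-110.7, -113.2], [-113.2, -129.7]]
0.152 [[-128.7, -101.7], [-126.3, -87.5], [-109.2, -91.9], [-111.4, -106.4]]
[[211.0, 279.0], [259.0, 213.0], [308.0, 250.0], [260.0, 315.0]]
0.12 [[-72.6, -72.7], [-73.0, -7.8], [-26.9, -8.8], [-24.1, -75.6]]
0.152 [[-75.7, -56.3], [-76.0, 0.8], [-35.5, -0.1], [-33.1, -58.9]]
[[281.0, 346.0], [441.0, 162.0], [458.0, 176.0], [297.0, 360.0]]
0.12 [[6.2, -88.4], [8.9, 100.2], [25.1, 99.7], [24.8, -91.2]]
0.152 [[-6.4, -70.1], [-4.0, 95.7], [10.2, 95.3], [9.9, -72.5]]
[[310.0, 0.0], [377.0, 0.0], [377.0, 22.0], [310.0, 22.0]]
0.12 [[-129.0, 126.2], [-94.7, 151.8], [-86.5, 142.0], [-121.2, 116.2]]
0.152 [[-125.2, 118.6], [-95.1, 141.0], [-87.9, 132.5], [-118.4, 109.7]]
eye [[-73.6, -1.6], [-45.3, 0.3], [-40.9, -60.9], [-71.4, -60.9]]
```

The wrist camera agrees (tub y about -31, rear about -72, flap edge at 6–9), so I go down to 8 mm above the deck.

```bash
python3 -m crank '[[-0.3,0,-2,0],[-0.3,0,-4,0],[-0.3,0,-6,0],[-0.3,0,-7.2,0],[-0.3,0,-7.7,0],[-0.3,0,-7.7,0]]'
python3 - <<'E'
from h import *
a=imaging.read_camera('wrist');b=imaging.read_camera('side')[130:270,205:365]
cv2.imwrite('pics/w2.png',np.hstack([cv2.resize(a,(400,300)),cv2.resize(b,(343,300),interpolation=2)]))
E
```

```text
clock: 2.08
tool_pos: [0.5322, 0.0248, 0.1529]
eef_rot: [0.667, -0.233, 0.668, 0.233]
ft_force: [-0.6, 0.3, -0.7]
grip_width: 0.999
```

View pics/w2.png

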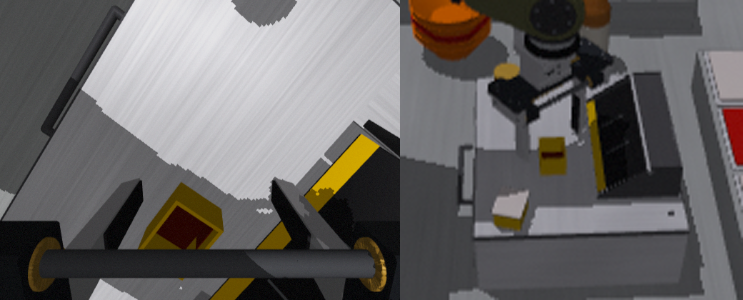

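Tips are at 8 mm and the tub sits untouched between the fingers. Now the first part of the push.

```bash
python3 -m crank '[[0.7,0.15,0,0],[1.4,0.2,0,0],[2.1,0.25,0,0],[2.8,0.3,0,0],[3.5,0.3,0,0],[4.2,0.3,0,0],[4.9,0.35,0,0],[5.4,0.35,0,0]]'
python3 - <<'E'
from h import *
a=imaging.read_camera('wrist');b=imaging.read_camera('side')[130:270,205:365]
cv2.imwrite('pics/w3.png',np.hstack([cv2.resize(a,(400,300)),cv2.resize(b,(343,300),interpolation=2)]))
E
```

```text
clock: 2.85
tool_pos: [0.5874, 0.0295, 0.1532]
eef_rot: [0.667, -0.234, 0.668, 0.234]
ft_force: [-3.8, 0.2, 1.4]
grip_width: 1.002
```

View pics/w3.png

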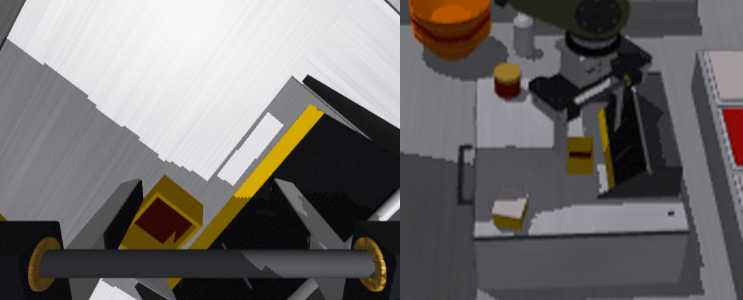

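The flap is opening, and the tub's front is at the sill, square and clear of the flap. I continue to lead ≈70, with the tub's centre just past the sill.

```bash
python3 -m crank '[[0.4,0.0,0,0],[0.8,0.0,0,0],[1.2,0.05,0,0],[1.6,0.05,0,0],[1.65,0.05,0,0],[1.65,0.05,0,0]]'
python3 - <<'E'
from h import *
a=imaging.read_camera('wrist');b=imaging.read_camera('side')[130:270,205:365]
cv2.imwrite('pics/w4.png',np.hstack([cv2.resize(a,(400,300)),cv2.resize(b,(343,300),interpolation=2)]))
E
```

```text
clock: 3.45
tool_pos: [0.6032, 0.03, 0.153]
eef_rot: [0.667, -0.234, 0.668, 0.234]
ft_force: [-5.1, 0.6, -1.1]
grip_width: 0.999
```

View pics/w4.png

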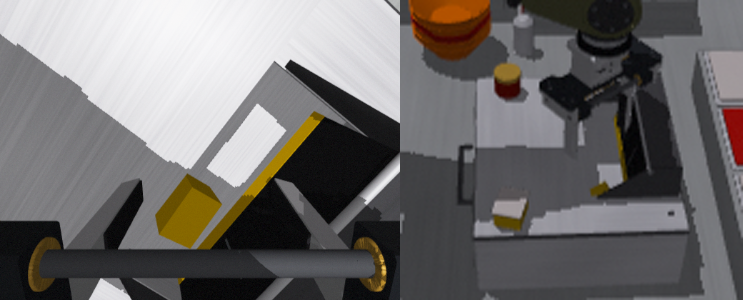

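The tub has tipped over the sill and shows underside up in the mouth (wrist (188,212)). I hold still and check that it has landed before letting go.

```bash
python3 -m crank '[[0,0,0,0],[0,0,0,0],[0,0,0,0]]'
python3 - <<'E'
from h import *
a=imaging.read_camera('wrist');m=imaging.camera_model('wrist');b=imaging.read_camera('side')[130:270,205:365]
cv2.imwrite('pics/w5.png',np.hstack([cv2.resize(a,(400,300)),cv2.resize(b,(343,300),interpolation=2)]))
k=cv2.inRange(cv2.cvtColor(a,cv2.COLOR_BGR2HSV),(18,120,40),(35,255,255))
for c in cv2.findContours(k,0,1)[0]:
    if cv2.contourArea(c)>300:
        q=cv2.minAreaRect(c);print(q)
        for z in(.005,.037,.12):
            p=ray('wrist',cv2.boxPoints(q),z,m);print(z,'sides mm',1e3*np.linalg.norm(p[0]-p[1]),1e3*np.linalg.norm(p[1]-p[2]),p.mean(0)[:2])
E
```

```text
clock: 3.8
tool_pos: [0.6029, 0.03, 0.1532]
eef_rot: [0.667, -0.234, 0.668, 0.234]
ft_force: [-4.4, -0.3, -1.3]
grip_width: 1.001
((519.1433715820312, 369.8774719238281), (79.33552551269531, 39.24676513671875), 79.2156982421875)
0.005 sides mm 35.27136291811575 91.63343725077777 [0.87390754 0.04204617]
0.037 sides mm 31.540670417000616 81.94126351775472 [0.84004537 0.04724312]
0.12 sides mm 21.86418674223312 56.80218789772613 [0.75221538 0.0607227 ]
((60.03501892089844, 369.81622314453125), (38.91931915283203, 79.14842224121094), 10.784297943115234)
0.005 sides mm 91.3596744084015 34.95735933767637 [ 0.53067975 -0.23161246]
0.037 sides mm 81.69645688513727 31.259879355328728 [ 0.53312118 -0.19747032]
0.12 sides mm 56.63248643417077 21.66954065111392 [ 0.53945364 -0.10891416]
((343.69403076171875, 237.73324584960938), (69.46305847167969, 258.022216796875), 41.08175277709961)
0.005 sides mm 221.57639876811115 57.981036155403096 [0.65534449 0.03097438]
0.037 sides mm 198.14000899130073 51.84831547505893 [0.64459999 0.03734241]
0.12 sides mm 137.35187300769866 35.94157121041643 [0.61673143 0.05385947]
```

View pics/w5.png

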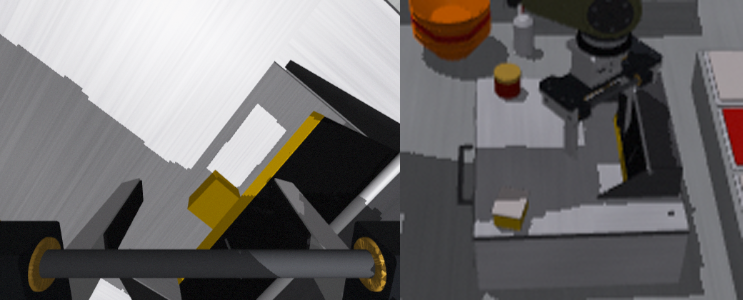

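The tub now scales as 38 mm wide at z≈0.037, so it lies upside down on the drawer floor, clear below the flap edge. I draw back along the station's x, then up.

```bash
python3 -m crank '[[-1,0,0,0],[-2,-0.05,0,0],[-3,-0.1,0,0],[-4,-0.1,0,0],[-5,-0.15,0,0],[-6,-0.2,0,0],[-7,-0.2,0,0],[-7.8,-0.25,0,0]]' && python3 -m crank '[[0,0,0,0],[0,0,2,0],[0,0,5,0],[-1,0,8,0],[-4,0,11,0],[-8,0,14,0],[-12,0,14,0],[-12,0,14,0]]'
python3 - <<'E'
from h import *
a=imaging.read_camera('scene')[150:300,190:390];b=imaging.read_camera('side')[130:270,205:365]
cv2.imwrite('pics/w6.png',np.hstack([cv2.resize(a,(400,300)),cv2.resize(b,(343,300),interpolation=2)]))
E
```

```text
clock: 4.57
tool_pos: [0.5252, 0.0275, 0.154]
eef_rot: [0.668, -0.234, 0.667, 0.234]
ft_force: [-0.4, 0.6, 0.6]
grip_width: 0.999
clock: 5.23
tool_pos: [0.4025, 0.0276, 0.2959]
eef_rot: [0.669, -0.234, 0.666, 0.233]
ft_force: [-0.3, -0.2, 0.4]
grip_width: 1.002
```

View pics/w6.png

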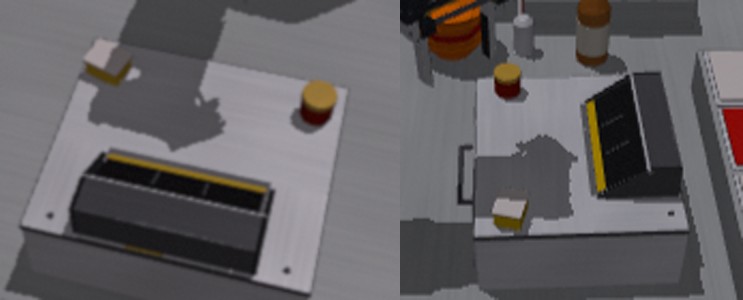

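The flap is shut, the deck is clear, and the full tub and jar are in place. A yellow sliver shows behind the hood at about scene (261,275); I'll check where it lies.

Run:
```python
from h import *
from station import r
im=imaging.read_camera('scene');o=cv2.imread('pics/scene0.png')
th=np.radians(1.75);R=np.array([[np.cos(th),-np.sin(th)],[np.sin(th),np.cos(th)]]);t=np.array([.5863,.02645])
for z in(.005,.037,.06,.12):print(z,((ray('scene',[[261,275]],z)[:,:2]-t)@R*1e3).round(1))
k=cv2.inRange(cv2.cvtColor(im,cv2.COLOR_BGR2HSV),(18,100,40),(35,255,255));k[:268]=0;k[285:]=0
print(cv2.boundingRect(k))
d=cv2.absdiff(im,o).max(2)
for n,(x,y,w,h) in dict(fulltub=(228,166,30,26),jar=(336,186,26,30),flap=(225,222,105,60)).items():
    print(n,(d[y:y+h,x:x+w]>40).sum())
cv2.imwrite('pics/w7.png',np.hstack([cv2.resize(i[255:295,225:295],None,fx=5,fy=5,interpolation=2) for i in(im,o)]))
print(r.sense()['ft_force'],r.sense()['clock'])
```

```text
0.005 [[ 68.8 -42.2]]
0.037 [[ 84.8 -37.1]]
0.06 [[ 96.2 -33.5]]
0.12 [[126.1 -23.9]]
(253, 272, 18, 6)
fulltub 331
jar 0
flap 57
[ 0.75726436  0.02369204 -0.24210179] 5.3833
```

View pics/w7.png

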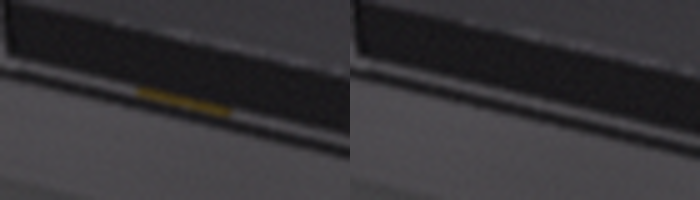

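Run:
```python
from h import *
from station import workorder,r
o=cv2.imread('pics/side0.png');im=imaging.read_camera('side')
for i in(o,im):
    k=cv2.inRange(cv2.cvtColor(i[215:242,244:270],cv2.COLOR_BGR2HSV),(18,110,30),(35,255,255));print(cv2.boundingRect(k))
workorder.sign_off()
```

```text
(5, 10, 16, 13)
(5, 9, 16, 14)
the job is handed in; nothing more can be done
```

The empty tub is off the deck and in the scrap drawer, and the flap has closed by itself. I signed the job off at about 5.4 s on the robot's clock.

**What I did:** I turned the gripper so one finger led the other by 85 mm. The left finger pushed the flap open, to about 0.7 rad by the given figures. In the same move the right finger pushed the tub straight over the sill. I held the flap open until the tub had landed, then drew both fingers back and lifted them away.

**Checks:**
- **Tub:** its wrist-view size puts it upside down on the drawer floor. A yellow sliver behind the hood also traces to the drawer floor, 70–85 mm past the sill.
- **Tub and flap:** in the pictures I took of the push, the tub was clear of the flap. The last part, as it dropped, I only saw afterwards.
- **Flap:** it looks shut in both views.
- **Jar and full tub:** the jar's pixels are unchanged. The full tub showed brightness differences, most likely the arm's shadow, and its outline in the side view agrees to 1 pixel.
- **Forces:** the readings at the end of each move stayed near 5 N or below, and the fingers were touching nothing when I signed off.

I did not separately check the bowls, bottle and other items on the counter, but the arm never worked near them.

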